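# Slide the platen home and bolt it in

## Robot

A 6-joint arm with a two-finger parallel gripper is mounted at the origin on the work surface. World frame = base frame: x ahead of the robot, y to its left, z up, the work surface at z = 0. Lengths are in m, angles in degrees, forces in N, time in s.
With the tool pointing down it reaches from about 0.35 to 0.975 m from the base axis. Payload 17.4 kg.
Tool frame: the origin (TCP) lies midway between the tips of the shut fingers; the grasp point (between the pads) lies 19 mm behind it; z points along the fingers, y is the line along which they close (so a half turn about z gives the same grasp; the last joint's range is limited). The gripper opens to 85 mm and grips with 20 to 120 N. Pads are 22 mm wide; open, the fingers measure 114 mm over their backs; the gripper's body (76 mm by 85 mm) begins 54 mm behind the grasp point. The pads swing forward as they close: fully open they stand 13 mm farther back than shut.
Start: joints at [-68.514, 6.646, 82.598, -0, 90.757, -2.166], TCP at [0.271, -0.618, 0.231] pointing down, gripper open.
Joint ranges: [-162.19, 162.19], [-47.58, 125.68], [4.15, 143.07], [-65.23, 245.23], [0.69, 171.88], [-170.13, 170.13]. Speed limits (degrees/s): [108.29, 108.29, 127.2, 180, 180, 180].

## Interface

Orientations are given as [roll, pitch, yaw] about the fixed x, y, z axes, in that order (R = Rz(yaw) Ry(pitch) Rx(roll)).
In Python, from workcell import robot gives the robot as it stands.
- The arm moves only by the tool arm_command, never from a script. Its argument "commands" is a list of rows, each a list of 7 numbers: the finger opening in cm, from 0 to 8.54, then the shift along the tool's x, y, z in cm, then the turn, a rotation vector about the tool's x, y, z in degrees. In form: [[grip, x, y, z, wx, wy, wz], ...]. A call has 1 to 5 rows; each row is the pose to reach, as a shift and turn from the pose commanded when the call began, along the tool's axes at that moment; what a row does not reach only later rows make up. A row lasts 1/12 s, in which the tool goes at most 41.7 mm and 7.16 degrees, less where a joint would pass 70% of its speed; a pose out of reach is approached as far as the arm can. A call with a gripper value outside its range is refused whole. The fingers move at their own pace and stop on an object; "grip_force" is the grip in N (left out, the last holds). Time passes only in rows, so rows that repeat a pose let the fingers close. It gives the time, the measured TCP pose, the force, the opening and the grip force at its end, in the units of the state.
- robot.get_state(): the state, without advancing time (a new reading comes with each control period).
- robot.grab_frame(name): name is "scene" or "top" or "wrist"; returns a dict with "color" (400x640x3 uint8, blue, green, red), "mtx" (3x3 intrinsics, pixels), "R" (3x3) and "t" (3): a world point X has camera coordinates R X + t; the wrist camera has in their place "T_tool_cam" (4x4, takes a point from camera to tool coordinates, whose origin is the TCP and whose axes are the flange's). Camera axes: x right, y down, z forward; pixel columns grow to the right and rows downward; lengths in m; the calibration is good to about 2 mm. A picture is of the moment at which its call begins: read the wrist's pose just before it. There is no depth.
- robot.hand_in(): hands the job in; it is judged then, once.
The state is a dict: "time": time; "q": joint angles; "dq": joint speeds; "joint_efforts": joint torques, N m; "tool_pos": TCP position; "ee_rot": TCP orientation; "contact_force": force on the tool from outside, world axes, zero at the start; "wrist_torque": the same for the moment, N m; "gripper_width": finger opening in m; "finger_force": force on a finger pad.
Only numpy, scipy, OpenCV 4.12 (cv2) and the standard library are available. Lean on these libraries where they do the work, as an engineer would, in place of code of your own. Each camera call takes 0.05 s, during which the arm holds its last target. There are 200 camera calls.

## Task

Slide the round aluminium compression platen across the bench, without lifting it, into the blue V of the inspection station until it sits home against both faces. Then slide the red-handled bolt fully shut across the mouth so that the platen is locked in under the dial gauge, and leave the other things on the bench where they are.

Things in the scene. Friction and masses are not known exactly. Their poses are not given: they have to be found in the camera images.
- platen: The compression platen: bright round aluminium disc, 110 mm diameter, 30 mm thick, 0.75 kg, engraved with rings on top, lying flat and loose on the bench; too wide to grasp. Origin: centre of its underside. Its yaw does not matter.
- locator: Inspection station fixed to the bench (place and yaw vary). Origin: on the bench, where the platen's centre lies when home. Two blue blocks, 32 mm high, 66 mm long, form a right-angled V open to the station's own -y; their inner faces lie 55 mm from the origin, at 45 degrees either side of +y, their outer ends at x = +-62, y = +16 mm. The platen slides on the bare bench.
- dial (a point): Tip of the dial gauge's plunger, 43 mm above the bench, at station x = 0, y = +50 mm, over the platen when home. The dial (58 mm across) spans y = +40 to +60 mm, 91 to 149 mm up; its post, 200 mm tall, stands at y = +105 mm. Axes as the station's.
- guide (a point): Middle of the bolt's blue guide, on the bench (station x = +200, y = -69 mm). Guide 115 long (station x) x 45 wide, 30 mm high, its cap 35 mm. Grey foot plates 8 mm thick join it to the V on the station's +x side, all at x over +66 mm (over +105 mm in front of y = +10). Axes as the station's.
- bolt (a joint): Steel locking bolt: bar 18 mm wide, 10 to 28 mm above the bench, along the station's x at y = -69 mm; it slides to -x across the mouth of the V. Value in m: 0 = fully open (round tip at station x = +95 mm), 0.115 = fully shut (tip at -20 mm). It clears a platen that is home by 5 mm, takes about 3 N and stays where it is left.
- bolt_handle (a point): On the axis of the bolt's upright red handle, 60 mm above the bench. The handle is a cylinder 20 mm in diameter, 28 to 85 mm above the bench, and moves with the bolt (station x = +126 mm open, +11 mm shut; y = -69 mm). Axes as the station's.
- weight_big: Bystander: stainless steel test weight with a knob top, 52 dia x 85 tall. Origin: centre of its underside.
- weight_small: Bystander: stainless steel test weight with a knob top, 40 dia x 65 tall. Origin: centre of its underside.
- meter: Bystander: white handheld meter lying flat, 150 (its x) x 62 x 28 high. Origin: centre of its underside.
- wrench: Bystander: steel wrench lying flat, 170 long (its x). Origin: under its middle.
- specimen: Bystander: orange plastic dog-bone test specimen lying flat, 160 (its x) x 30 x 6 high. Origin: centre of its underside.
- pad: Bystander: small dark square plate with a rubber face, 60 x 60 x 16 high. Origin: centre of its underside.
- jar: Bystander: small screw-top jar with a blue cap, 56 dia x 70 tall. Origin: centre of its underside.
Not all that is in view belongs to the job. Several things look just like the platen: the one meant starts nearest to the robot's base.

How it is judged (in metres and radians):
On the way, in this order (a step that is already met when the one before it is completed fails the run):
1. the platen has been slid home into the V (horizontal distance between platen and locator below 0.007 m and height (world z) of platen below 0.006 m), for 0.2 s.
2. the bolt is shut (value of joint bolt above 0.105 m), for 0.2 s.
At the end, for the whole second after the job is handed in: The platen's centre lies within 7 mm of its home point in the V, flat on the bench and at rest, and the bolt is shut to within 10 mm of its end stop (all of step 1 and value of joint bolt above 0.105 m and linear speed of platen below 0.02 m/s and velocity of joint bolt below 0.01 m/s); the robot touches nothing.
It fails at once if the platen is lifted off the bench (over 15 mm) or tipped (over 0.25 rad) (height (world z) of platen above 0.015 m or angle between platen's own z axis and vertical above 0.25 rad).
It fails at once if another thing on the bench is moved by more than 30 mm (distance of any of weight_big, weight_small, meter, wrench, specimen, pad, jar from where it was at the start of the episode above 0.03 m).
It also fails if it takes over 58 s, if anything falls off the work surface, if the arm or the gripper's body presses on something with over 40 N, if the wrist force passes 120 N, or if a joint passes its speed limit or range.

## Working session

There is one attempt and no reset: what is moved stays moved. The work goes in short steps, Python scripts to look and compute and a tool call to move; the robot and the scene stay as the last step left them, time stands still between calls to the robot, and variables do not carry over. Pictures are saved under pics/ and viewed, at most 10 in all, crops included, and the job is handed in when it is done.

Besides the shell and the picture viewer there is one more tool, called after "Emit:" as name(argument=value, ...) on one line, values as JSON. arm_command: Moves the arm, as the interface text tells. Its arguments: {"type":"object","properties":{"commands":{"type":"array","items":{"type":"array","items":{"type":"number"}}},"grip_force":{"type":"number"}},"required":["commands"]}

```bash
mkdir -p pics; cat > h.py <<'E'
import numpy as np, cv2
from workcell import robot
def ray(f,uv,z):
    K,R,t=map(np.array,(f["mtx"],f["R"],f["t"])); t=t.ravel()
    C=-R.T@t; d=R.T@np.linalg.inv(K)@np.array([uv[0],uv[1],1.]); return C+d*(z-C[2])/d[2]
def proj(f,X):
    p=np.array(f["mtx"])@(np.array(f["R"])@np.array(X)+np.array(f["t"]).ravel()); return p[:2]/p[2]
E
python3 - <<'E'
from h import *
s=robot.get_state();print(s)
for n in("top","scene"):
    f=robot.grab_frame(n);cv2.imwrite(f"pics/{n}.png",f["color"]);np.save(f"{n}.npy",f,allow_pickle=True)
    print(n,f["mtx"],-np.array(f["R"]).T@np.array(f["t"]).ravel())
E
```

```text
{'time': 0.0, 'q': array([-6.85146218e+01,  6.67326575e+00,  8.26362415e+01,  4.63315142e-04,
        9.07565977e+01, -2.16490978e+00]), 'dq': array([ 0.05564193,  0.04908897,  0.00484055,  0.04244324,  0.0422209 ,
       -0.01568686]), 'joint_efforts': array([-5.82831795e-03, -7.32022834e+01, -6.32501864e+01, -2.64121682e-04,
        6.46188593e-03, -2.97189047e-05]), 'tool_pos': array([ 0.27071   , -0.61812366,  0.23056691]), 'ee_rot': array([-1.79933960e+02, -2.96012111e-03,  2.36502921e+01]), 'contact_force': array([-0.59640649,  0.60845802, -0.2328597 ]), 'wrist_torque': array([ 0.03312212,  0.02845983, -0.02498584]), 'finger_force': 0.0, 'gripper_width': 0.08535753550946056}
top [[401.89623879   0.         323.41308641]
 [  0.         401.89623879 206.03772546]
 [  0.           0.           1.        ]] [0.41583897 0.03436983 1.42644406]
scene [[386.4607449    0.         317.56499571]
 [  0.         386.4607449  198.67501731]
 [  0.           0.           1.        ]] [0.92024151 0.69193425 0.72021908]
```

View pics/top.png

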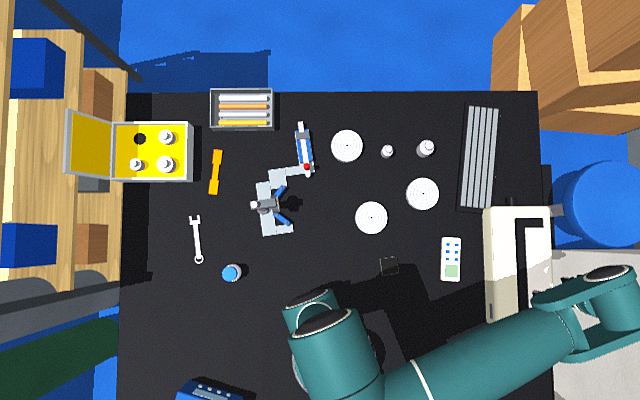

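View pics/scene.png

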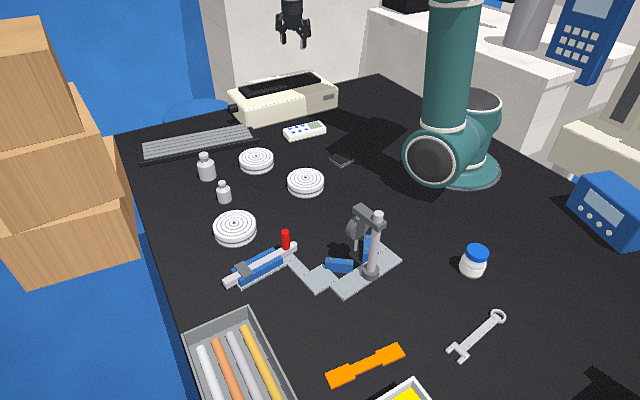

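The top view (image up = +x, left = +y) shows three discs at (347,146), (422,194) and (371,218); the last is nearest the base, so it's the platen. The station is at about (285,205) with its mouth to the right, and the red handle is at (307,167). The scene view agrees.

```bash
cat > m.py <<'E'
from h import *
def blobs(mask,amin):
    n,l,s,c=cv2.connectedComponentsWithStats(mask.astype(np.uint8));return [(c[i],s[i]) for i in range(1,n) if s[i,4]>=amin],l
T=np.load("top.npy",allow_pickle=True).item();S=np.load("scene.npy",allow_pickle=True).item()
for n,f in(("T",T),("S",S)):
    hsv=cv2.cvtColor(f["color"],cv2.COLOR_BGR2HSV);h,s,v=cv2.split(hsv)
    red=((h<8)|(h>172))&(s>150)&(v>100)
    for c,st in blobs(red,8)[0]: print(n,"red",c,st,ray(f,c,.06).round(4),ray(f,c,.085).round(4))
    blue=(h>100)&(h<125)&(s>100)
    for c,st in blobs(blue,15)[0]:
        if st[4]<1500: print(n,"blue",c.round(1),st,ray(f,c,.032).round(4))
    w=(s<50)&(v>140)
    for c,st in blobs(w,300)[0]:
        cc=st[:2]+(st[2:4]-1)/2
        if st[4]<4000: print(n,"white",c.round(1),st,ray(f,c,.03).round(4))
b=T["color"][105:255,235:405];cv2.imwrite("pics/crop.png",cv2.resize(b,None,fx=4,fy=4,interpolation=cv2.INTER_CUBIC))
E
python3 m.py
```

```text
T red [306.27272727 166.27272727] [304 163   6   7  33] [0.6611 0.0904 0.06  ] [0.6566 0.0893 0.085 ]
T blue [35.8 16.1] [  14    0   59   29 1200] [1.2214 1.0664 0.032 ]
T blue [95.4 57.5] [ 83  39  35  29 535] [1.0652 0.8457 0.032 ]
T blue [526.  91.] [516  91  21   1  21] [ 0.9318 -0.6922  0.032 ]
T blue [137.4 140. ] [134 134  11  10  23] [0.7637 0.6864 0.032 ]
T blue [299.4 150.9] [297 139   6  24  78] [0.721  0.1155 0.032 ]
T blue [308.6 149.5] [306 138   7  24  88] [0.7256 0.0831 0.032 ]
T blue [279.3 191.3] [273 185  13  14  84] [0.5786 0.186  0.032 ]
T blue [123. 201.] [123 192   1  19  19] [0.5483 0.7302 0.032 ]
T blue [281.3 218.4] [273 212  18  14 100] [0.4836 0.1788 0.032 ]
T blue [122.  231.5] [122 221   2  22  22] [0.4423 0.7301 0.032 ]
T blue [229.1 273.4] [221 266  16  16 172] [0.2959 0.358  0.032 ]
T blue [ 62.6 326.9] [  0 302 120  50 971] [0.12   0.9214 0.032 ]
T blue [201.6 391.9] [175 380  68  20 616] [-0.0971  0.4458  0.032 ]
T white [243.8 106.4] [ 210   88   63   40 1378] [0.8831 0.3127 0.03  ]
T white [466.8 155.7] [461 106  13 100 476] [ 0.7003 -0.4737  0.0
[... 1547 characters left out ...]
2  0.03  ]
S white [432.9 156.8] [405 135  51  49 331] [ 0.068 -0.033  0.03 ]
S white [256. 160.] [239 147  35  28 738] [ 0.574  -0.2969  0.03  ]
S white [205.8 167.4] [197 151  19  30 402] [ 0.7257 -0.3355  0.03  ]
S white [305.3 181.9] [287 168  37  30 886] [ 0.4926 -0.1175  0.03  ]
S white [234.5 227.6] [ 213  210   44   38 1285] [ 0.7439 -0.036   0.03  ]
S white [380.3 256.5] [362 229  40  48 841] [0.4778 0.2291 0.03  ]
S white [302.5 274.3] [ 222  241  150   60 2372] [0.664  0.1849 0.03  ]
S white [471.5 267.3] [459 254  28  24 412] [0.3141 0.3602 0.03  ]
S white [475.6 335.7] [446 309  60  56 748] [0.4403 0.4887 0.03  ]
S white [406.1 389.6] [375 376  57  24 496] [0.6273 0.5019 0.03  ]
```

View pics/crop.png

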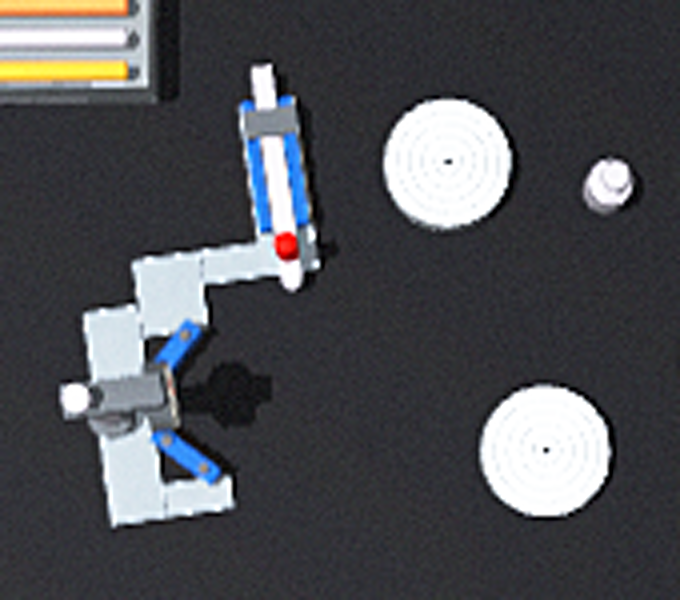

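```bash
python3 - <<'E'
from h import *
T=np.load("top.npy",allow_pickle=True).item()
P=lambda c:(235+c[0]/4-.375,105+c[1]/4-.375)
for n,c,z in(("up out",(202,325),.032),("lo out",(222,472),.032),("bar tail",(262,66),.028),("tip",(292,288),.028),("post",(76,398),.2)):print(n,ray(T,P(c),z).round(4))
print(robot.grab_frame("wrist")["T_tool_cam"])
E
```

```text
up out [0.5974 0.1657 0.032 ]
lo out [0.4689 0.1483 0.032 ]
bar tail [0.829  0.1129 0.028 ]
tip [0.6301 0.0871 0.028 ]
post [0.5199 0.2463 0.2   ]
[[-2.80238238e-05 -9.47631509e-01 -3.19365813e-01  8.13739125e-02]
 [ 9.99999944e-01  8.00186405e-05 -3.25181979e-04 -4.00014003e-04]
 [ 3.33707908e-04 -3.19365805e-01  9.47631453e-01 -1.41707557e-01]
 [ 0.00000000e+00  0.00000000e+00  0.00000000e+00  1.00000000e+00]]
```

Emit:
arm_command(commands=[[7,7,-6,0,0,0,-7],[7,11,-9,0,0,0,-14],[7,14,-12,0,0,0,-21],[7,17.5,-15,0,0,0,-28],[7,21,-18,0,0,0,-35]])

```text
time: 0.57
tool_pos: [0.3618, -0.429, 0.231]
ee_rot: [-180.0, -0.0, 59.0]
contact_force: [1.2, 0.4, 0.3]
gripper_width: 0.0699
finger_force: 0.0
```

Emit:
arm_command(commands=[[5,0,0,0,0,0,0],[5,0,0,0,0,0,0],[5,0,0,0,0,0,0]])

```text
time: 0.82
tool_pos: [0.3615, -0.4309, 0.2313]
ee_rot: [180.0, 0.0, 58.6]
contact_force: [0.4, 0.2, -0.5]
gripper_width: 0.0499
finger_force: 0.0
```

Emit:
arm_command(commands=[[5,4,-0.3,0,0,0,-6],[5,8,-0.6,0,0,0,-12],[5,12,-1,0,0,0,-18],[5,16,-1.3,0,0,0,-22],[5,20,-1.6,0,0,0,-22]])

```text
time: 1.23
tool_pos: [0.4521, -0.2513, 0.2311]
ee_rot: [-180.0, 0.0, 80.7]
contact_force: [0.5, -0.9, -0.1]
gripper_width: 0.0503
finger_force: 0.0
```

Emit:
arm_command(commands=[[5,0,0,0,0,0,0],[5,0,0,0,0,0,0]])

```text
time: 1.4
tool_pos: [0.4525, -0.2513, 0.2311]
ee_rot: [-180.0, 0.0, 80.7]
contact_force: [0.0, -1.1, 0.1]
gripper_width: 0.0498
finger_force: 0.0
```

```bash
cat > w.py <<'E'
from h import *
from scipy.spatial.transform import Rotation as Ro
def wrist():
    s=robot.get_state();f=robot.grab_frame("wrist")
    A=np.eye(4);A[:3,:3]=Ro.from_euler("xyz",s["ee_rot"],degrees=True).as_matrix();A[:3,3]=s["tool_pos"]
    M=np.linalg.inv(A@np.array(f["T_tool_cam"]));f["R"]=M[:3,:3];f["t"]=M[:3,3];return s,f
E
python3 - <<'E'
from w import *
s,f=wrist();print(s["tool_pos"],s["ee_rot"]);cv2.imwrite("pics/w1.png",f["color"])
h,sa,v=cv2.split(cv2.cvtColor(f["color"],cv2.COLOR_BGR2HSV));n,l,st,c=cv2.connectedComponentsWithStats(((sa<50)&(v>140)).astype(np.uint8))
for i in range(1,n):
    if st[i,4]>2000:print(c[i],st[i],ray(f,c[i],.03),ray(f,st[i,:2]+(st[i,2:4]-1)/2,.03))
E
```

```text
[ 0.45250335 -0.25126143  0.23113034] [-1.79978261e+02  1.71495263e-03  8.06947485e+01]
[337.68658459  48.39301634] [ 283    0  111  106 9422] [ 0.48546628 -0.13359129  0.03      ] [ 0.48522667 -0.13732247  0.03      ]
[431.16242331 201.49693252] [ 384  156   96   92 6520] [ 0.56819109 -0.31017049  0.03      ] [ 0.56857502 -0.31023714  0.03      ]
```

View pics/w1.png

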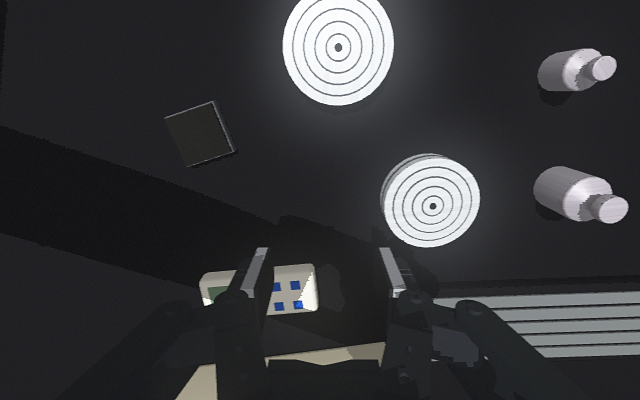

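The target disc is centred at (337,48), which gives (0.4855, -0.133) and matches the top view. I'll descend behind it, leaning the hand back 8° to keep clear of the dial.

Emit:
arm_command(commands=[[5,1,0.4,4,0,4,0],[5,2,0.8,8,0,8,0],[5,3,1.3,12,0,8,0],[5,3.5,1.3,16,0,8,0],[5,3.5,1.3,19,0,8,0]])

```text
time: 1.87
tool_pos: [0.4689, -0.2201, 0.0377]
ee_rot: [-179.8, -8.1, 80.4]
contact_force: [0.7, -1.0, -0.4]
gripper_width: 0.0502
finger_force: 0.0
```

Emit:
arm_command(commands=[[5,0,0,0,0,0,0],[5,0,0,0,0,0,0]])

```text
time: 2.03
tool_pos: [0.4695, -0.2204, 0.0407]
ee_rot: [-179.8, -8.1, 80.5]
contact_force: [0.6, 0.0, 1.3]
gripper_width: 0.0499
finger_force: 0.0
```

Emit:
arm_command(commands=[[5,-0.2,0,1.5,0,0,0],[5,-0.35,0,2.4,0,0,0],[5,-0.42,0,3,0,0,0],[5,-0.42,0,3,0,0,0]])

```text
time: 2.37
tool_pos: [0.4704, -0.2197, 0.0112]
ee_rot: [-180.0, -8.0, 80.6]
contact_force: [-0.9, 0.9, -0.4]
gripper_width: 0.0499
finger_force: 0.0
```

```bash
python3 - <<'E'
from h import *
s=robot.get_state();print(s["tool_pos"],s["contact_force"])
f=robot.grab_frame("scene");cv2.imwrite("pics/s2.png",cv2.resize(f["color"][60:310,180:480],None,fx=2,fy=2))
E
```

```text
[ 0.47038628 -0.21971417  0.01118784] [-0.92347041  0.91377583 -0.43951652]
```

View pics/s2.png

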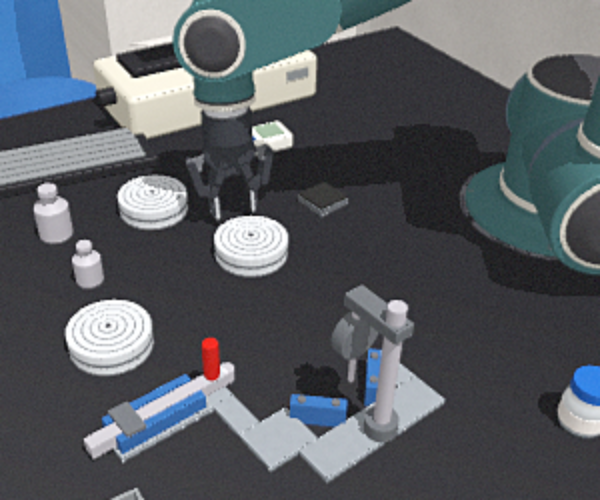

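Emit:
arm_command(commands=[[5,1,0,0.14,0,0,0],[5,2,0,0.28,0,0,0],[5,3,0,0.42,0,0,0],[5,4,0,0.56,0,0,0],[5,5,0,0.7,0,0,0]])

```text
time: 2.83
tool_pos: [0.479, -0.1684, 0.0115]
ee_rot: [179.9, -8.0, 80.7]
contact_force: [-0.9, -4.3, 2.6]
gripper_width: 0.0503
finger_force: 2.1
```

Emit:
arm_command(commands=[[5,1,0,0.14,0,0,0],[5,2,0,0.28,0,0,0],[5,3,0,0.42,0,0,0],[5,4,0,0.56,0,0,0],[5,5,0,0.7,0,0,0]])

```text
time: 3.25
tool_pos: [0.4871, -0.1187, 0.0114]
ee_rot: [180.0, -8.0, 80.7]
contact_force: [0.0, -5.3, 3.3]
gripper_width: 0.0499
finger_force: 2.6
```

Emit:
arm_command(commands=[[5,1,0,0.14,0,0,0],[5,2,0,0.28,0,0,0],[5,3,0,0.42,0,0,0],[5,4,0,0.56,0,0,0],[5,5,0,0.7,0,0,0]])

```text
time: 3.67
tool_pos: [0.4952, -0.0688, 0.0114]
ee_rot: [180.0, -8.0, 80.7]
contact_force: [-1.0, -5.1, 2.9]
gripper_width: 0.05
finger_force: 2.6
```

```bash
python3 - <<'E'
from w import *
s=robot.get_state();print(s["tool_pos"],s["ee_rot"],s["contact_force"])
f=robot.grab_frame("scene");cv2.imwrite("pics/s3.png",cv2.resize(f["color"][60:310,180:480],None,fx=2,fy=2))
s,f=wrist();cv2.imwrite("pics/w3.png",f["color"])
E
```

```text
[ 0.49521119 -0.06882844  0.01136167] [179.97728866  -7.98006978  80.67179494] [-0.95376226 -5.06809054  2.94670472]
```

View pics/w3.png

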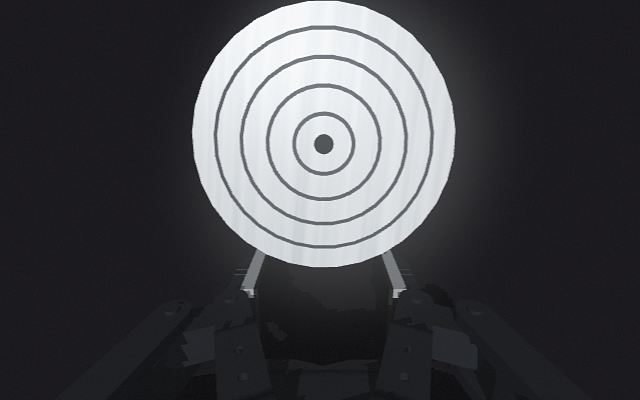

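The disc sits centred in the finger cage, at (323,144). Its line to home is clear, so I'll keep going straight.

Emit:
arm_command(commands=[[5,1,0.1,0.14,0,0,0],[5,2,0.2,0.28,0,0,0],[5,3,0.3,0.42,0,0,0],[5,4,0.4,0.56,0,0,0],[5,5,0.5,0.7,0,0,0]])

```text
time: 4.18
tool_pos: [0.5083, -0.0198, 0.011]
ee_rot: [-180.0, -8.0, 80.7]
contact_force: [-2.1, -4.3, 0.4]
gripper_width: 0.0503
finger_force: 1.6
```

Emit:
arm_command(commands=[[5,1,0,0.14,0,0,0],[5,2,0,0.28,0,0,0],[5,3,0,0.42,0,0,0],[5,4,0,0.56,0,0,0],[5,5,0,0.7,0,0,0]])

```text
time: 4.6
tool_pos: [0.5164, 0.0301, 0.0111]
ee_rot: [-180.0, -8.0, 80.7]
contact_force: [-0.4, -2.4, 0.1]
gripper_width: 0.0498
finger_force: 1.5
```

```bash
python3 - <<'E'
from w import *
s=robot.get_state();print(s["tool_pos"],s["ee_rot"],s["contact_force"])
s,f=wrist();cv2.imwrite("pics/w4.png",f["color"])
h,sa,v=cv2.split(cv2.cvtColor(f["color"],cv2.COLOR_BGR2HSV));n,l,st,c=cv2.connectedComponentsWithStats(((sa<50)&(v>140)).astype(np.uint8))
for i in range(1,n):
    if st[i,4]>2000:print(c[i],st[i],ray(f,c[i],.03))
E
```

```text
[0.51643868 0.03008491 0.01108557] [-179.98987167   -8.00209812   80.65211151] [-0.43616984 -2.4018853   0.12400943]
[133.98421646  27.95978955] [ 100    0   77   62 2661] [0.45962189 0.14420614 0.03      ]
[602.12033462  34.56134706] [ 565    0   75   79 4662] [0.63959187 0.11213991 0.03      ]
[322.89779256 129.5651648 ] [  191     3   264   266 16535] [0.52597575 0.09401268 0.03      ]
[322.97109577 134.61331608] [  216    31   215   216 13908] [0.52567378 0.09199252 0.03      ]
[322.99902591 139.56448471] [  242    60   163   164 10266] [0.52535793 0.09000274 0.03      ]
[604.40682303  95.02515991] [ 574   63   66   59 2345] [0.64046485 0.08900868 0.03      ]
[323.00326797 143.02458761] [ 269   89  109  110 6426] [0.52512987 0.0886065  0.03      ]
[322.94736842 145.07782276] [ 295  117   57   57 2223] [0.52497013 0.08777927 0.03      ]
```

View pics/w4.png

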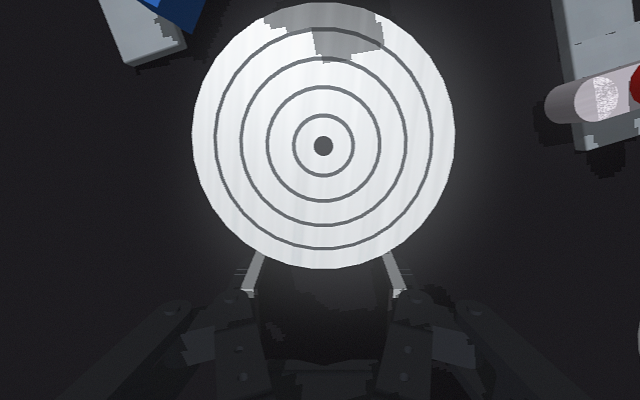

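The disc (323,146) is at (0.525, 0.0875). The left block, at the top left, and the bolt tip at (548,100) are both clear of it.

Emit:
arm_command(commands=[[5,0.9,0,0.13,0,0,0],[5,1.8,0,0.25,0,0,0],[5,2.7,0,0.38,0,0,0],[5,3.6,0,0.5,0,0,0],[5,4.3,0,0.6,0,0,0]])

```text
time: 5.07
tool_pos: [0.5235, 0.0729, 0.0111]
ee_rot: [-180.0, -8.0, 80.7]
contact_force: [-0.2, -3.3, -0.3]
gripper_width: 0.0501
finger_force: 1.5
```

Emit:
arm_command(commands=[[5,0.3,0,0.04,0,0,0],[5,0.6,0,0.08,0,0,0]])

```text
time: 5.23
tool_pos: [0.5244, 0.0783, 0.0112]
ee_rot: [-180.0, -8.0, 80.7]
contact_force: [-0.1, -3.1, 0.1]
gripper_width: 0.0497
finger_force: 1.5
```

Emit:
arm_command(commands=[[5,0.25,0,0.03,0,0,0],[5,0.5,0,0.07,0,0,0]])

```text
time: 5.4
tool_pos: [0.5253, 0.0829, 0.0112]
ee_rot: [-180.0, -8.0, 80.6]
contact_force: [-0.7, -3.1, -0.2]
gripper_width: 0.0497
finger_force: 1.5
```

Emit:
arm_command(commands=[[5,0.15,0,0.02,0,0,0],[5,0.3,0,0.04,0,0,0]])

```text
time: 5.57
tool_pos: [0.5259, 0.0855, 0.0112]
ee_rot: [180.0, -8.0, 80.6]
contact_force: [2.7, -9.4, -2.0]
gripper_width: 0.05
finger_force: 5.0
```

Emit:
arm_command(commands=[[5,0.15,0,0.02,0,0,0],[5,0.25,0,0.03,0,0,0]])

```text
time: 5.73
tool_pos: [0.5262, 0.0862, 0.0111]
ee_rot: [180.0, -7.8, 80.7]
contact_force: [-3.3, -31.0, 2.0]
gripper_width: 0.05
finger_force: 14.1
```

Emit:
arm_command(commands=[[5,-0.5,0,-0.07,0,0,0],[5,-1.5,0,-0.21,0,0,0],[5,-2.5,0,-0.35,0,0,0],[5,-3.5,0,-0.5,0,0,0],[5,-3.5,0,-0.5,0,0,0]])

```text
time: 6.15
tool_pos: [0.5202, 0.0517, 0.0114]
ee_rot: [180.0, -8.0, 80.6]
contact_force: [0.4, -0.7, 0.5]
gripper_width: 0.0498
finger_force: 0.0
```

```bash
python3 - <<'E'
from w import *
s,f=wrist();print(s["tool_pos"],s["ee_rot"],s["contact_force"]);cv2.imwrite("pics/w5.png",f["color"])
np.save("w5.npy",f,allow_pickle=True)
E
```

```text
[0.52018202 0.0517309  0.01143853] [179.9949268   -7.99735971  80.5796416 ] [ 0.40823345 -0.69716868  0.5463761 ]
```

View pics/w5.png

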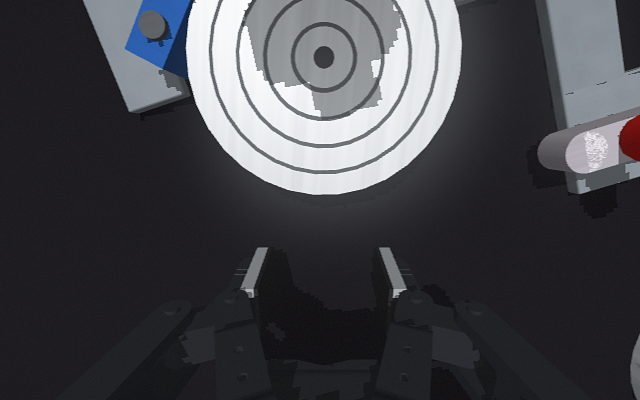

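```bash
python3 - <<'E'
from w import *
f=np.load("w5.npy",allow_pickle=True).item()
print("platen",ray(f,(324,57),.03),"bolt tip",ray(f,(567,152),.028),"tipside",ray(f,(538,152),.019),"block corner",ray(f,(125,48),.032),"inner corner",ray(f,(178,80),.032))
T=robot.grab_frame("top")["color"];cv2.imwrite("pics/t6.png",cv2.resize(T[120:260,240:380],None,fx=4,fy=4,interpolation=cv2.INTER_CUBIC))
E
```

```text
platen [0.5348456 0.1433852 0.03     ] bolt tip [0.63061781 0.08951557 0.028     ] tipside [0.62439372 0.09013747 0.019     ] block corner [0.45892476 0.15884357 0.032     ] inner corner [0.47633758 0.14394545 0.032     ]
```

Emit:
arm_command(commands=[[5,-2.5,0,-3,0,-4,0],[5,-3.5,0,-7,0,-8,0],[5,-4,0,-11,0,-8,0],[5,-4,0,-15,0,-8,0],[5,-4,0,-18,0,-8,0]])

```text
time: 6.67
tool_pos: [0.5101, -0.0105, 0.1877]
ee_rot: [179.8, -0.0, 80.7]
contact_force: [0.9, -0.1, 1.2]
gripper_width: 0.0498
finger_force: 0.0
```

Emit:
arm_command(commands=[[0,0,0,0,0,0,0],[0,0,0,0,0,0,0]])

```text
time: 6.83
tool_pos: [0.5106, -0.0104, 0.1859]
ee_rot: [179.8, -0.0, 80.6]
contact_force: [0.2, 0.7, -0.6]
gripper_width: 0.0268
finger_force: 0.0
```

```bash
python3 - <<'E'
from w import *
s,f=wrist();print(s["tool_pos"],s["ee_rot"],s["contact_force"]);cv2.imwrite("pics/w7.png",f["color"])
np.save("w7.npy",f,allow_pickle=True)
h,sa,v=cv2.split(cv2.cvtColor(f["color"],cv2.COLOR_BGR2HSV))
n,l,st,c=cv2.connectedComponentsWithStats((((h<8)|(h>172))&(sa>150)&(v>80)).astype(np.uint8))
for i in range(1,n):
    if st[i,4]>50:print("red",c[i],st[i],ray(f,c[i],.06),ray(f,c[i],.085))
E
```

```text
[ 0.51059876 -0.01036961  0.1858799 ] [ 1.79805702e+02 -3.10800070e-02  8.06408821e+01] [ 0.19400817  0.70137828 -0.62454389]
red [498.34660574  30.97584856] [ 468   11   60   40 1532] [0.66231505 0.09134754 0.06      ] [0.64926037 0.0894256  0.085     ]
```

View pics/w7.png

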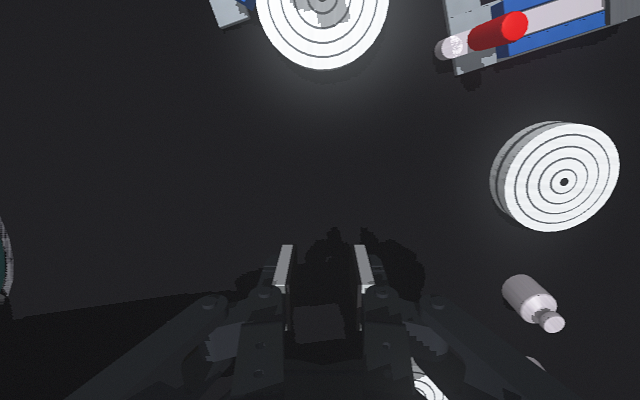

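```bash
python3 - <<'E'
from w import *
a=cv2.imread("pics/w5.png")[0:130,80:280];a=cv2.resize(a,(800,520//1),interpolation=cv2.INTER_CUBIC)[:300,:400] if 0 else cv2.resize(a,(400,260),interpolation=cv2.INTER_CUBIC)
f=robot.grab_frame("top");np.save("t8.npy",f,allow_pickle=True)
b=cv2.resize(f["color"][155:255,240:340],(400,400),interpolation=cv2.INTER_CUBIC)
g=robot.grab_frame("scene")["color"];c=cv2.resize(g[195:295,300:400],(400,400),interpolation=cv2.INTER_CUBIC)
m=np.zeros((600,800,3),np.uint8);m[:260,:400]=a;m[:400,400:]=b;m[260:600,:400]=c[:340]
cv2.imwrite("pics/m.png",m)
for n,p in(("hom",[.5348,.1434,.03]),):print(proj(f,p),(proj(f,p)-[240,155])*4)
E
```

```text
[291.55707162 203.73384996] [206.22828646 194.93539985]
```

View pics/m.png

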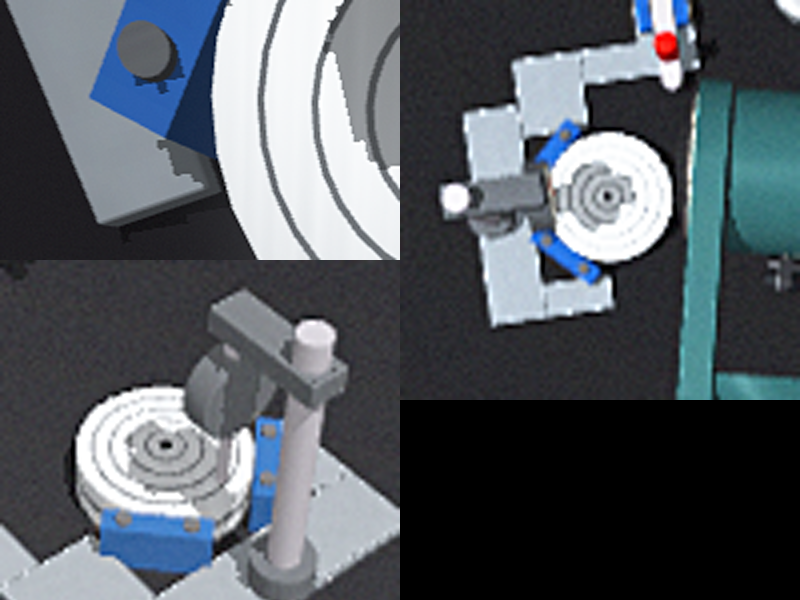

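Home is confirmed: the disc is tangent to both blocks in the top view, and the block's top corner in the wrist view is where it should be. Now for the bolt.

Emit:
arm_command(commands=[[0,2.5,3.2,0,0,0,-5],[0,5,6.4,0,0,0,-10],[0,7.5,9.6,0,0,0,-15],[0,10,12.8,0,0,0,-17],[0,12,15.4,0,0,0,-17]])

```text
time: 7.4
tool_pos: [0.6828, 0.0848, 0.1816]
ee_rot: [-179.9, -0.0, 97.8]
contact_force: [-0.3, -0.1, -0.3]
gripper_width: 0.0
finger_force: 0.0
```

Emit:
arm_command(commands=[[0,0,0,0,0,0,0],[0,0,0,0,0,0,0]])

```text
time: 7.57
tool_pos: [0.6816, 0.084, 0.181]
ee_rot: [-179.8, -0.0, 97.7]
contact_force: [0.1, 1.6, 0.2]
gripper_width: 0.0002
finger_force: 0.0
```

Emit:
arm_command(commands=[[0,0.9,3.3,0,0,0,0],[0,0.9,3.3,3.5,0,0,0],[0,0.9,3.3,7,0,0,0],[0,0.9,3.3,10,0,0,0],[0,0.9,3.3,12.4,0,0,0]])

```text
time: 7.98
tool_pos: [0.7109, 0.0958, 0.0566]
ee_rot: [-179.8, -0.0, 97.6]
contact_force: [1.4, -0.4, -0.1]
gripper_width: -0.0002
finger_force: 0.0
```

Emit:
arm_command(commands=[[0,0,0,0,0,0,0]])

```text
time: 8.07
tool_pos: [0.7093, 0.0955, 0.0536]
ee_rot: [-179.5, -0.0, 97.6]
contact_force: [-0.4, -0.9, -1.1]
gripper_width: -0.0003
finger_force: 0.0
```

```bash
python3 - <<'E'
from w import *
s,f=wrist();print(s["tool_pos"],s["ee_rot"],s["contact_force"])
h,sa,v=cv2.split(cv2.cvtColor(f["color"],cv2.COLOR_BGR2HSV))
for g in(f,robot.grab_frame("scene")):
    h,sa,v=cv2.split(cv2.cvtColor(g["color"],cv2.COLOR_BGR2HSV))
    n,l,st,c=cv2.connectedComponentsWithStats((((h<8)|(h>172))&(sa>150)&(v>80)).astype(np.uint8))
    for i in range(1,n):
        if st[i,4]>50:print("red",c[i],st[i],ray(g,c[i],.06),ray(g,c[i],.085))
E
```

```text
[0.70932099 0.09553566 0.05361567] [-1.79512472e+02 -1.45239196e-02  9.76264228e+01] [-0.41884093 -0.89713302 -1.06140936]
red [223.22629134 267.84585952] [ 188  222   70   90 3659] [0.65989166 0.08854499 0.06      ] [0.66706127 0.10491551 0.085     ]
red [285.06024096 238.78313253] [281 229   9  21 166] [0.66045688 0.09157711 0.06      ] [0.67029394 0.11431036 0.085     ]
```

Emit:
arm_command(commands=[[0,0.1,-1,0,0,0,0],[0,0.1,-2,0,0,0,0],[0,0.1,-3,0,0,0,0],[0,0.1,-4,0,0,0,0],[0,0.1,-5,0,0,0,0]])

```text
time: 8.58
tool_pos: [0.6625, 0.0905, 0.0614]
ee_rot: [179.9, 0.0, 97.7]
contact_force: [2.9, 0.7, 2.5]
gripper_width: 0.0002
finger_force: 1.5
```

Emit:
arm_command(commands=[[0,0,-1,0,0,0,0],[0,0,-2,0,0,0,0],[0,0,-3,0,0,0,0],[0,0,-4,0,0,0,0],[0,0,-5,0,0,0,0]])

```text
time: 9.0
tool_pos: [0.6126, 0.0838, 0.0601]
ee_rot: [180.0, 0.0, 97.7]
contact_force: [3.4, -1.1, 2.0]
gripper_width: -0.0004
finger_force: 1.5
```

Emit:
arm_command(commands=[[0,0,-0.8,0,0,0,0],[0,0,-1.6,0,0,0,0],[0,0,-2.4,0,0,0,0],[0,0,-3.2,0,0,0,0]])

```text
time: 9.33
tool_pos: [0.5812, 0.0796, 0.06]
ee_rot: [-180.0, 0.0, 97.7]
contact_force: [3.3, -1.4, 1.5]
gripper_width: 0.0001
finger_force: 1.5
```

Emit:
arm_command(commands=[[0,0,-0.3,0,0,0,0],[0,0,-0.6,0,0,0,0]])

```text
time: 9.5
tool_pos: [0.5783, 0.0792, 0.0605]
ee_rot: [179.5, 0.0, 97.6]
contact_force: [54.1, 6.1, -25.9]
gripper_width: -0.0004
finger_force: 26.7
```

Emit:
arm_command(commands=[[0,0,-0.2,0,0,0,0],[0,0,-0.4,0,0,0,0]])

```text
time: 9.67
tool_pos: [0.578, 0.0791, 0.0608]
ee_rot: [179.0, 0.0, 97.6]
contact_force: [86.1, 9.8, -43.4]
gripper_width: -0.0
finger_force: 41.9
```

End stop reached. Back off at once.

Emit:
arm_command(commands=[[0,0,1,0,0,0,0],[0,0,2,0,0,0,0],[0,0,3,0,0,0,0],[0,0,4,0,0,0,0]])

```text
time: 10.0
tool_pos: [0.6119, 0.0838, 0.0598]
ee_rot: [-179.9, -0.0, 97.7]
contact_force: [0.3, 0.0, 0.1]
gripper_width: 0.0004
finger_force: 0.0
```

Emit:
arm_command(commands=[[0,0,0,-4,0,0,0],[0,0,0,-8,0,0,0],[0,0,0,-12,0,0,0],[0,0,0,-16,0,0,0],[0,0,0,-16,0,0,0]])

```text
time: 10.42
tool_pos: [0.6138, 0.084, 0.229]
ee_rot: [179.4, 0.0, 97.7]
contact_force: [1.3, 0.0, 1.9]
gripper_width: -0.0004
finger_force: 0.0
```

Emit:
arm_command(commands=[[0,0,0,0,0,0,0],[0,0,0,0,0,0,0]])

```text
time: 10.58
tool_pos: [0.6116, 0.0838, 0.2194]
ee_rot: [-179.9, -0.0, 97.7]
contact_force: [-0.1, 0.4, -1.1]
gripper_width: 0.0001
finger_force: 0.0
```

```bash
python3 - <<'E'
from h import *
s=robot.get_state();print(s["tool_pos"],s["contact_force"],s["time"])
g=robot.grab_frame("scene");S=np.load("scene.npy",allow_pickle=True).item()
h,sa,v=cv2.split(cv2.cvtColor(g["color"],cv2.COLOR_BGR2HSV))
n,l,st,c=cv2.connectedComponentsWithStats((((h<8)|(h>172))&(sa>150)&(v>80)).astype(np.uint8))
for i in range(1,n):
    if st[i,4]>50:print("red",c[i],st[i],ray(g,c[i],.06))
print("expected handle",proj(g,[.5348+.0199,.1434-.067,.06]))
# platen: dark centre mark near its projected home
p=proj(g,[.5348,.1434,.03]);print("platen mark exp",p)
x,y=p.round().astype(int);q=cv2.cvtColor(g["color"],cv2.COLOR_BGR2GRAY)[y-6:y+7,x-8:x+9];m=q<45;yy,xx=np.nonzero(m);print(len(xx),xx.mean()+x-8 if len(xx) else 0,yy.mean()+y-6 if len(xx) else 0)
E
```

```text
[0.61161727 0.08377553 0.21937426] [-0.12802188  0.40207081 -1.07235635] 10.5833
red [320.33552632 219.99342105] [317 210   8  21 152] [0.55409968 0.07601452 0.06      ]
expected handle [320.20639646 220.16375259]
platen mark exp [340.69427396 242.43428188]
3 341.0 241.0
```

```bash
python3 -c "
from workcell import robot
print(robot.hand_in())"
```

```text
the job is handed in; nothing more can be done
None
```

The platen is home against both V faces and the bolt is shut to its end stop, with the handle measured within about 1 mm of its shut position. The job was handed in at about 10.6 s; no verdict came back, and I did not re-measure the bystanders, though the arm's moves were planned clear of them.

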